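# Fetch the salt crock from behind the canisters

### The job

The salt crock is shut in behind three canisters: first stand all three canisters upright, wholly on the pale wooden board, then set the crock upright in the middle of the scale's pan. Only when the crock is on the scale, put the canisters back, each upright in the middle of the coaster of its own lid's colour. Do not tip the canisters or the crock over, and leave the oil bottle where it is.

Things in the scene. Friction and masses are not known exactly. Their poses are not given: they have to be found in the camera images.
- canister_red: Loose white canister with a red lid, one rigid piece, 0.2 to 0.32 kg. Round, 56 mm in diameter; lid's top 96 mm above the underside, on it in the middle a round red knob 24 mm in diameter, 26 mm tall (top at 122 mm): lift it by the knob from above. Origin: centre of the underside; z up. Starts on the coaster of its colour.
- canister_blue: Loose white canister with a blue lid, one rigid piece, 0.2 to 0.32 kg. Round, 56 mm in diameter; lid's top 96 mm above the underside, on it in the middle a round blue knob 24 mm in diameter, 26 mm tall (top at 122 mm): lift it by the knob from above. Origin: centre of the underside; z up. Starts on the coaster of its colour.
- canister_yellow: Loose white canister with a yellow lid, one rigid piece, 0.2 to 0.32 kg. Round, 56 mm in diameter; lid's top 96 mm above the underside, on it in the middle a round yellow knob 24 mm in diameter, 26 mm tall (top at 122 mm): lift it by the knob from above. Origin: centre of the underside; z up. Starts on the coaster of its colour.
- coaster_red: Fixed round red coaster, 72 mm in diameter, 3 mm thick, on a fixed dark tray whose top is 10 mm above the worktop. Origin: centre of its underside (a canister on it has its underside 3 mm higher). The three coasters form a half ring round the crock, neighbours about 75 mm apart, each 64 mm from the crock; which colour is where changes.
- coaster_blue: Fixed round blue coaster, 72 mm in diameter, 3 mm thick, on a fixed dark tray whose top is 10 mm above the worktop. Origin: centre of its underside (a canister on it has its underside 3 mm higher). The three coasters form a half ring round the crock, neighbours about 75 mm apart, each 64 mm from the crock; which colour is where changes.
- coaster_yellow: Fixed round yellow coaster, 72 mm in diameter, 3 mm thick, on a fixed dark tray whose top is 10 mm above the worktop. Origin: centre of its underside (a canister on it has its underside 3 mm higher). The three coasters form a half ring round the crock, neighbours about 75 mm apart, each 64 mm from the crock; which colour is where changes.
- crock: Loose small round white salt crock with a flat copper-coloured lid (one rigid piece, 0.1 to 0.2 kg): 48 mm in diameter, 45 mm tall overall, plain upright sides to grip. Origin: centre of the underside; z up. It starts on the dark tray on the far side of the canisters, 12 mm from each of them, so there is no room for fingers until they are gone.
- board: Fixed pale wooden serving board, 270 mm (its x) by 140 mm (its y), 15 mm thick, flat on the worktop and empty at the start: the side area. Origin: centre of the underside; z up. It lies to the left or to the right of the tray, turned somewhat.
- scale_pan (a point): Centre of the top face of the round metal pan (120 mm in diameter) of a black kitchen scale (190 by 150 mm, fixed, does not give), on the other side of the tray from the board. This point is 30 mm above the worktop; z up.
- oil_bottle: Loose green glass oil bottle with a steel cap, 56 mm in diameter, 190 mm tall, standing beyond the tray; to be left alone. Origin: centre of the underside.

How it is judged:
On the way, in this order (a step that is already met when the one before it is completed fails the run):
1. all three canisters stand upright and released on the board (x of canister_red in the frame of board between -0.117 and 0.117 m and y of canister_red in the frame of board between -0.052 and 0.052 m and z of canister_red in the frame of board between 0.011 and 0.02 m and contact force between each of canister_red, canister_blue, canister_yellow and the fingers below 0.1 N and linear speed of each of canister_red, canister_blue, canister_yellow below 0.02 m/s and angle between each of canister_red, canister_blue, canister_yellow's own z axis and vertical below 0.1 rad and x of canister_blue in the frame of board between -0.117 and 0.117 m and y of canister_blue in the frame of board between -0.052 and 0.052 m and z of canister_blue in the frame of board between 0.011 and 0.02 m and x of canister_yellow in the frame of board between -0.117 and 0.117 m and y of canister_yellow in the frame of board between -0.052 and 0.052 m and z of canister_yellow in the frame of board between 0.011 and 0.02 m), for 0.2 s.
2. the crock stands released in the middle of the scale's pan while the canisters are all still on the board (all of step 1 and horizontal distance between crock and scale_pan below 0.015 m and z of crock in the frame of scale_pan between -0.004 and 0.005 m and contact force between crock and the fingers below 0.1 N and linear speed of crock below 0.02 m/s and angle between crock's own z axis and vertical below 0.1 rad), for 0.2 s.
At the end, for the whole second after the job is handed in: Each canister stands upright (within 0.1 rad), at rest and released on the coaster of its own colour, its centre within 12 mm of the coaster's; the crock stands upright, at rest and released on the scale's pan, its centre within 15 mm of the pan's (horizontal distance between canister_red and coaster_red below 0.012 m and z of canister_red in the frame of coaster_red between 0 and 0.007 m and linear speed of each of canister_red, canister_blue, canister_yellow, crock below 0.02 m/s and angle between each of canister_red, canister_blue, canister_yellow, crock's own z axis and vertical below 0.1 rad and horizontal distance between canister_blue and coaster_blue below 0.012 m and z of canister_blue in the frame of coaster_blue between 0 and 0.007 m and horizontal distance between canister_yellow and coaster_yellow below 0.012 m and z of canister_yellow in the frame of coaster_yellow between 0 and 0.007 m and horizontal distance between crock and scale_pan below 0.015 m and z of crock in the frame of scale_pan between -0.004 and 0.005 m and contact force between crock and the fingers below 0.1 N); the robot touches nothing.
It fails at once if the red canister is tipped over (angle between canister_red's own z axis and vertical above 0.6 rad).
It fails at once if the blue canister is tipped over (angle between canister_blue's own z axis and vertical above 0.6 rad).
It fails at once if the yellow canister is tipped over (angle between canister_yellow's own z axis and vertical above 0.6 rad).
It fails at once if the salt crock is tipped over (angle between crock's own z axis and vertical above 0.6 rad).
It fails at once if the oil bottle is knocked or moved by more than 3 cm (distance of oil_bottle from where it was at the start of the episode above 0.03 m or angle between oil_bottle's own z axis and vertical above 0.4 rad).
It also fails if it takes over 131 s, if anything falls off the work surface, if the arm or the gripper's body presses on something with over 40 N, if the wrist force passes 120 N, or if a joint passes its speed limit or range.

### The arm

A 7-joint arm with a two-finger parallel gripper is mounted at the origin on the work surface. World frame = base frame: x ahead of the robot, y to its left, z up, the work surface at z = 0. Lengths are in m, angles in rad, forces in N, time in s.
With the tool pointing down it reaches from about 0.425 to 0.875 m from the base axis. Payload 4.7 kg.
Tool frame: the origin (TCP) lies midway between the tips of the shut fingers; the grasp point (between the pads) lies 19 mm behind it; z points along the fingers, y is the line along which they close (so a half turn about z gives the same grasp; the last joint's range is limited). The gripper opens to 87 mm and grips with 3 to 60 N. Pads are 19 mm wide; open, the fingers measure 117 mm over their backs; the gripper's body (75 mm by 190 mm) begins 51 mm behind the grasp point.
Start: joints at [1.128, 0.321, -0.07, 1.45, 0.023, 1.371, -0.057], TCP at [0.287, -0.583, 0.223] pointing down, gripper open.
Joint ranges: [-2.86, 2.86], [-0.3, 2.09], [-1.38, 1.24], [0.06, 2.45], [-1.56, 4.7], [0.09, 2.05], [-2.69, 2.69]. Speed limits (rad/s): [2.57, 2.57, 3.14, 3.14, 3.14, 3.14, 3.14].

### API

Orientations are given as a rotation vector (axis times angle).
In Python, from bench import ctrl gives the robot as it stands. The module is installed in compiled form; this text tells all that it offers.
- The arm moves only by the shell command python3 -m handwheel 'ROWS' [FORCE]. ROWS is JSON, a list of rows, each a list of 7 numbers: the finger opening in m, from 0 to 0.087, then the shift along the tool's x, y, z in m, then the turn, a rotation vector about the tool's x, y, z in degrees. A call has 1 to 12 rows; each row shifts and turns the commanded pose from where the row before left it, along the tool's axes as they then stand; what a row does not reach is not made up. A row lasts 1/8 s, in which the tool goes at most 62.5 mm and 10.7 degrees, less where a joint would pass 70% of its speed; a pose out of reach is approached as far as the arm can. A call is refused whole if a number of a shift passes 0.0625 or a number of a turn 10.7, either way. A call with a gripper value outside its range is refused whole. The fingers move at their own pace and stop on an object; FORCE is the grip in N (left out, the last holds). Time passes only in rows, so rows that do not move let the fingers close. It gives the time, the measured TCP pose, the force, the opening and the grip force at its end, in the units of the state.
- ctrl.get_state(): the state, without advancing time (a new reading comes with each control period).
- ctrl.get_image(name): name is "side" or "top" or "wrist"; returns (picture, depth): 480x640x3 uint8, blue, green, red; 480x640 float32, m along the optical axis (not along the pixel's ray), 0 where there is no reading.
- ctrl.camera_info(name): a dict with "intrinsics" (3x3 intrinsics, pixels), "D" ([k1, k2, p1, p2, k3] as OpenCV has them; the pictures are not rectified), "R" (3x3) and "t" (3): a world point X has camera coordinates R X + t. Camera axes: x right, y down, z forward; pixel columns grow to the right and rows downward; lengths in m; the calibration is good to about 2 mm. A picture is of the moment at which its call begins: read the wrist's pose just before it. camera_info takes no time and is no camera call; for the wrist camera it gives the pose at the moment of the call.
- ctrl.close_job(): hands the job in; it is judged then, once.
The state is a dict: "time": time; "joint_positions": joint angles; "qd": joint speeds; "joint_torque": joint torques, N m; "position": TCP position; "tool_rot": TCP orientation; "ft_force": force on the tool from outside, world axes, zero at the start; "torque": the same for the moment, N m; "grip_width": opening from 0.0 (shut) to 1.0 (fully open); "grip_force": force on a finger pad.
Only numpy, scipy, OpenCV 4.12 (cv2) and the standard library are available. Lean on these libraries where they do the work, as an engineer would, in place of code of your own. Each camera call takes 0.05 s, during which the arm holds its last target. There are 200 camera calls.

## Working session

There is one attempt and no reset: what is moved stays moved. The work goes in short steps, Python scripts to look and compute and a shell command to move; the robot and the scene stay as the last step left them, time stands still between calls to the robot, and variables do not carry over. Pictures are saved under pics/ and viewed, at most 14 in all, crops included, and the job is handed in when it is done.

```bash
mkdir -p pics; cat > h.py <<'E'
import numpy as np,cv2
from bench import ctrl
from scipy.spatial.transform import Rotation as R
def grab(n,f):
    ci=ctrl.camera_info(n); im,d=ctrl.get_image(n); cv2.imwrite('pics/'+f+'.png',im)
    np.savez('pics/'+f+'.npz',im=im,d=d,K=ci['intrinsics'],D=ci['D'],R=ci['R'],t=ci['t']); return im
def ld(f): return np.load('pics/'+f+'.npz')
def ray(c,uv):
    p=cv2.undistortPoints(np.array([[uv]],float),np.array(c['K']),np.array(c['D'])).ravel()
    o=-c['R'].T@c['t']; return o,c['R'].T@np.array([p[0],p[1],1])
def atz(c,uv,z):
    o,d=ray(c,uv); return o+d*(z-o[2])/d[2]
def dep(c,uv):
    o,d=ray(c,uv); u,v=map(int,uv); w=c['d'][v-2:v+3,u-2:u+3]; w=w[w>0]
    return o+d*np.median(w) if len(w) else None
def tri(a,b):  # [(c,uv),(c,uv)]
    o1,d1=ray(*a);o2,d2=ray(*b); s=np.linalg.lstsq(np.c_[d1,-d2],o2-o1,rcond=None)[0]
    p,q=o1+s[0]*d1,o2+s[1]*d2; return (p+q)/2,np.linalg.norm(p-q)
E
python3 - <<'E'
from h import *
for n in('top','side'): grab(n,n+'0')
s=ctrl.get_state();print(s['time'],s['position'],R.from_rotvec(s['tool_rot']).as_matrix().round(3))
E
```

```text
0.1 [ 0.28647598 -0.5829004   0.22156781] [[ 0.897  0.441 -0.001]
 [ 0.441 -0.897  0.002]
 [-0.    -0.002 -1.   ]]
```

View pics/top0.png

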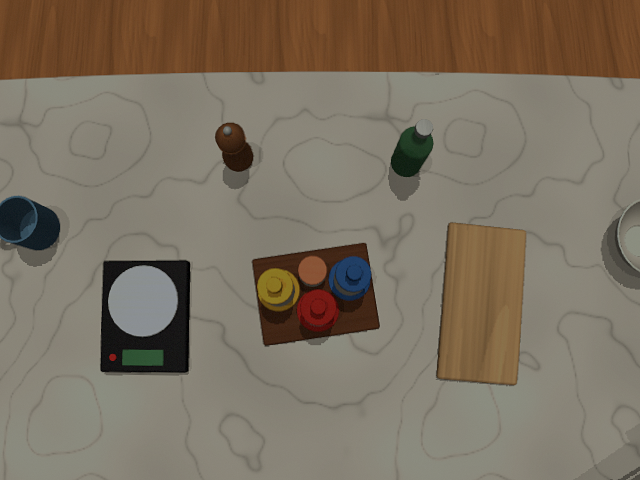

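View pics/side0.png

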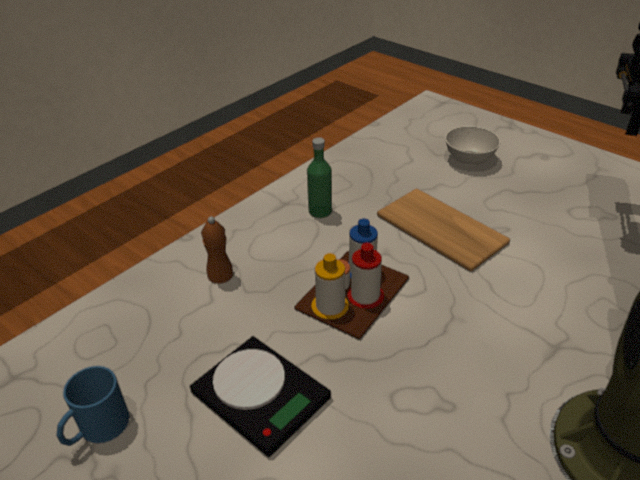

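Top view: knobs are at about yellow (275,286), red (319,310) and blue (354,269), with the crock at (313,270). The pan is at (143,301), and the board corners are (449,223), (525,230), (516,384) and (438,379). Next I'll enlarge both views.

```bash
python3 - <<'E'
from h import *
a=ld('top0')['im'][235:355,240:400]; b=ld('side0')['im'][210:340,290:420]
cv2.imwrite('pics/c1.png',cv2.resize(a,None,fx=5,fy=5,interpolation=2)); cv2.imwrite('pics/c2.png',cv2.resize(b,None,fx=4.5,fy=4.5,interpolation=2))
E
```

```text
(no output)
```

View pics/c1.png

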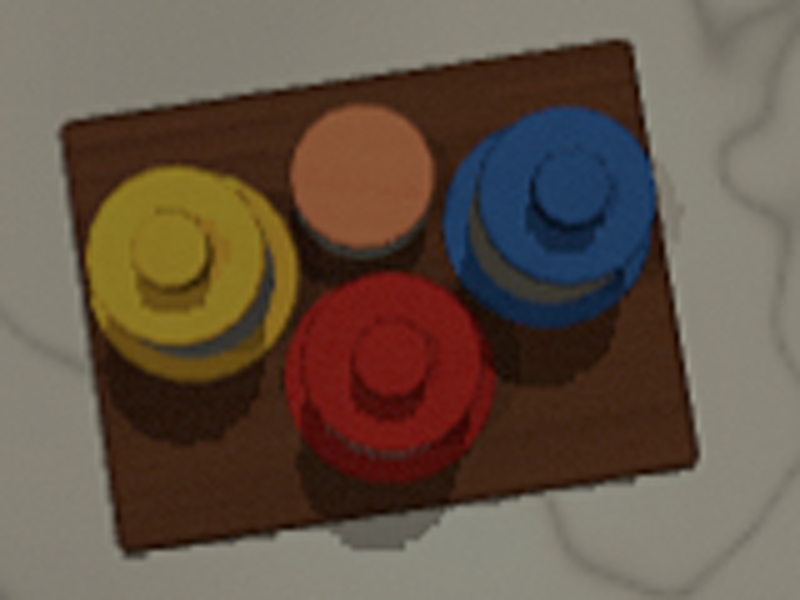

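View pics/c2.png

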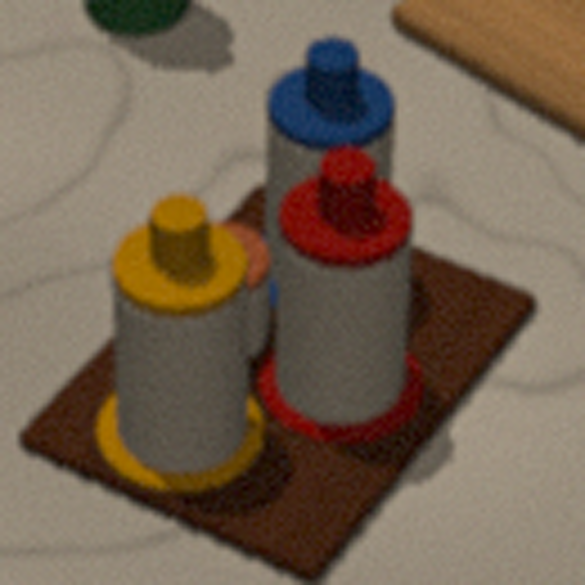

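Enlarged crops: top knob centres are Y(172,246), R(391,356), B(571,186) and the crock lid is at (362,176). Coaster centres are Y(194,278), R(390,378), B(549,224). Side knob tops are Y(180,208), R(347,161), B(333,53).

```bash
python3 - <<'E'
from h import *
np.set_printoptions(precision=4,suppress=True)
T,S=ld('top0'),ld('side0')
t=lambda x,y:((x+.5)/5-.5+240,(y+.5)/5-.5+235)
s=lambda x,y:((x+.5)/4.5-.5+290,(y+.5)/4.5-.5+210)
kn=dict(y=((172,246),(180,208)),r=((391,356),(347,161)),b=((571,186),(333,53)))
for k,(a,b) in kn.items():
    p,e=tri((T,t(*a)),(S,s(*b))); print('knob',k,p,'err',e,'top@.135',atz(T,t(*a),.135)[:2],'side@',atz(S,s(*b),.135)[:2],'dep',dep(T,t(*a)))
co=dict(y=(194,278),r=(390,378),b=(549,224))
C={k:atz(T,t(*v),.013) for k,v in co.items()}; print(C)
cr=atz(T,t(362,176),.055);print('crock',cr,dep(T,t(362,176)))
print('dist',[np.linalg.norm((C[k]-cr)[:2]) for k in C],np.linalg.norm(C['r']-C['y']),np.linalg.norm(C['r']-C['b']))
print('pan',tri((T,(143,300.5)),(S,(249,378.5))),atz(T,(143,300.5),.03),dep(T,(143,300)))
tc=[(449,223),(525,230),(516,384),(438,379)];sc=[(418,189),(378,214),(471,267),(509,239)]
sc=[sc[1],sc[0],sc[3],sc[2]]
B=[atz(T,c,.015) for c in tc]
print('board',np.array(B)[:,:2]); print([tri((T,a),(S,b)) for a,b in zip(tc,sc)])
print(np.mean(B,0),dep(T,(480,300)),'sides',[np.linalg.norm(B[i]-B[i-1]) for i in range(4)])
print('bottle',dep(T,(407,165)),dep(T,(424,127)))
E
```

```text
knob y [0.5461 0.0678 0.1372] err 0.00097911505071453 top@.135 [0.5459 0.0676] side@ [0.5482 0.0661] dep [0.5459 0.0677 0.1344]
knob r [0.5131 0.0025 0.138 ] err 0.0010992717914646267 top@.135 [0.5128 0.0022] side@ [ 0.5158 -0.0001] dep [0.5129 0.0022 0.1343]
knob b [ 0.5638 -0.0518  0.1363] err 0.000924106059226686 top@.135 [ 0.5636 -0.0521] side@ [ 0.5653 -0.0529] dep [ 0.5636 -0.0522  0.1345]
{'y': array([0.5448, 0.0681, 0.013 ]), 'r': array([0.5108, 0.0017, 0.013 ]), 'b': array([ 0.5628, -0.0526,  0.013 ])}
crock [0.5751 0.0109 0.055 ] [0.5752 0.0109 0.0541]
dist [np.float64(0.06472902046722766), np.float64(0.06496438151380236), np.float64(0.0646478204369965)] 0.07458929595863877 0.07520117716920033
pan (array([0.5269, 0.297 , 0.0261]), np.float64(0.001394517594107387)) [0.5261 0.2954 0.03  ] [0.527  0.2958 0.0288]
board [[ 0.6597 -0.2266]
 [ 0.6473 -0.3618]
 [ 0.3824 -0.3346]
 [ 0.3938 -0.2001]]
[(array([ 0.6605, -0.2291,  0.0064]), np.float64(0.0016904106053300138)), (array([ 0.6458, -0.3645,  0.0115]), np.float64(0.004967805958103574)), (array([ 0.3835, -0.3343,  0.0132]), np.float64(0.002918974512616303)), (array([ 0.3956, -0.1985,  0.0173]), np.float64(0.004070095958911246))]
[ 0.5208 -0.2808  0.015 ] [ 0.526  -0.2763  0.0143] sides [np.float64(0.2672347401525495), np.float64(0.1357479213735348), np.float64(0.2662609307332666), np.float64(0.1349600659033394)]
bottle [ 0.7468 -0.1468  0.073 ] [ 0.7721 -0.1553  0.1896]
```

All measurements agree: heights are within 3 mm, the ring distances are 64.7/74.6–75.2 mm, and the board sides are about 267×135 mm. I'll work out the first shift to the blue canister.

```bash
cat > go.py <<'E'
import sys; from h import *
s=ctrl.get_state(); p=np.array(s['position']); M=R.from_rotvec(s['tool_rot']).as_matrix()
print('t',round(s['time'],2),'pos',p.round(4),'z',M[:,2].round(4),'w',round(s['grip_width']*.087,4),'gf',round(float(np.max(s['grip_force'])),1),'F',np.round(s['ft_force'],1))
for a in sys.argv[1:]:
    q=np.array(eval(a)); d=M.T@(q-p); print(a,'mm',(1000*d).round(1)); p=q
E
python3 go.py .5637,-.052,.2 .5637,-.052,.112
```

```text
t 0.1 pos [ 0.2865 -0.5829  0.2216] z [-8.0e-04  1.5e-03 -1.0e+00] w 0.0869 gf 0.0 F [-0.1  0.5 -0.4]
.5637,-.052,.2 mm [ 483.  -354.1   22.2]
.5637,-.052,.112 mm [ 0.   0.2 88. ]
```

```bash
python3 -m handwheel '[[0.045,0.030,-0.022,0.0014,0,0,0],[0.045,0.030,-0.022,0.0014,0,0,0],[0.045,0.030,-0.022,0.0014,0,0,0],[0.045,0.030,-0.022,0.0014,0,0,0],[0.045,0.030,-0.022,0.0014,0,0,0],[0.045,0.030,-0.022,0.0014,0,0,0],[0.045,0.030,-0.022,0.0014,0,0,0],[0.045,0.030,-0.022,0.0014,0,0,0],[0.045,0.030,-0.022,0.0014,0,0,0],[0.045,0.030,-0.022,0.0014,0,0,0],[0.045,0.030,-0.022,0.0014,0,0,0],[0.045,0,0,0,0,0,0]]' 20; python3 go.py .5637,-.052,.2 .5637,-.052,.112
```

```text
time: 1.6
position: [0.4774, -0.2168, 0.2068]
tool_rot: [-3.056, -0.721, -0.0]
ft_force: [-0.4, -0.6, -0.3]
grip_width: 0.518
grip_force: 0.0
t 1.6 pos [ 0.4774 -0.2168  0.2068] z [-0.      0.0014 -1.    ] w 0.0451 gf 0.0 F [-0.4 -0.6 -0.3]
.5637,-.052,.2 mm [ 150.9 -108.9    7.1]
.5637,-.052,.112 mm [-0.1  0.1 88. ]
```

```bash
python3 -m handwheel '[[0.045,0.030,-0.022,0.0014,0,0,0],[0.045,0.030,-0.022,0.0014,0,0,0],[0.045,0.030,-0.022,0.0014,0,0,0],[0.045,0.030,-0.022,0.0014,0,0,0],[0.045,0.031,-0.021,0.0015,0,0,0],[0.045,0,0,0,0,0,0],[0.045,0,0,0,0,0,0]]'; python3 go.py .5637,-.052,.2 .5637,-.052,.112; python3 - <<'E'
from h import *
grab('wrist','w1')
E
```

```text
time: 2.48
position: [0.5631, -0.0578, 0.1996]
tool_rot: [3.06, 0.709, -0.002]
ft_force: [-0.7, -1.0, -0.8]
grip_width: 0.516
grip_force: 0.0
t 2.48 pos [ 0.5631 -0.0578  0.1996] z [-0.0011 -0.001  -1.    ] w 0.0449 gf 0.0 F [-0.7 -1.  -0.8]
.5637,-.052,.2 mm [ 3.1 -4.9 -0.4]
.5637,-.052,.112 mm [ 0.1 -0.  88. ]
```

View pics/w1.png

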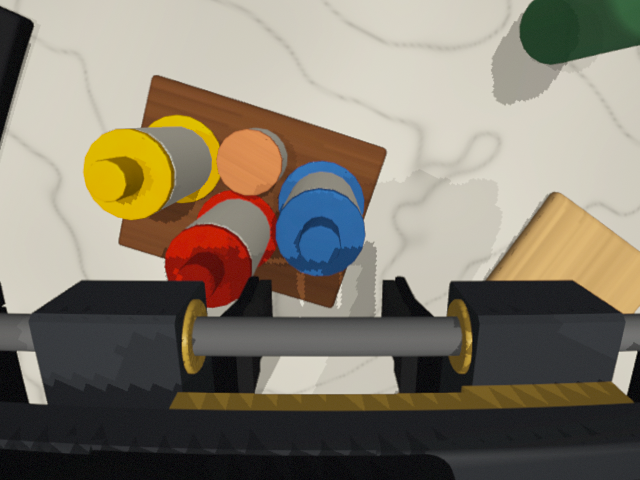

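The wrist view shows the blue knob top near (320,242), yellow's near (113,180) and red's near (197,280), with the crock lid at (250,161).

```bash
python3 - <<'E'
from h import *
W=ld('w1')
for n,uv,z in(('b',(320,242),.135),('y',(113,180),.135),('cr',(250,161),.055)): print(n,atz(W,uv,z).round(4),dep(W,uv).round(4))
E
python3 go.py .5637,-.052,.2 .5637,-.052,.112
```

```text
b [ 0.5668 -0.0526  0.135 ] [ 0.5668 -0.0527  0.1347]
y [0.5489 0.0633 0.135 ] [0.5487 0.0635 0.1345]
cr [0.5779 0.0094 0.055 ] [0.5778 0.0095 0.0545]
t 2.52 pos [ 0.563  -0.0582  0.1997] z [-9.0e-04 -1.1e-03 -1.0e+00] w 0.0451 gf 0.0 F [-1.1 -0.6  0.1]
.5637,-.052,.2 mm [ 3.4 -5.3 -0.3]
.5637,-.052,.112 mm [ 0.1 -0.1 88. ]
```

```bash
python3 -m handwheel '[[0.045,0.004,-0.005,0,0,0,0],[0.045,0,0,0,0,0,0],[0.045,0,0,0.022,0,0,0],[0.045,0,0,0.022,0,0,0],[0.045,0,0,0.022,0,0,0],[0.045,0,0,0.022,0,0,0],[0.045,0,0,0,0,0,0],[0.045,0,0,0,0,0,0]]'; python3 go.py .5642,-.052,.112
```

```text
time: 3.52
position: [0.565, -0.0501, 0.1125]
tool_rot: [3.06, 0.711, 0.0]
ft_force: [0.6, -0.5, 0.3]
grip_width: 0.517
grip_force: 0.0
t 3.52 pos [ 0.565  -0.0501  0.1125] z [ 2.e-04 -2.e-04 -1.e+00] w 0.045 gf 0.0 F [ 0.6 -0.5  0.3]
.5642,-.052,.112 mm [-1.6  1.3  0.5]
```

```bash
python3 -m handwheel '[[0.01,-0.001,0.001,0,0,0,0],[0.01,0,0,0,0,0,0],[0.01,0,0,0,0,0,0],[0.01,0,0,0,0,0,0],[0.01,0,0,-0.02,0,0,0],[0.01,0,0,-0.025,0,0,0],[0.01,0,0,-0.025,0,0,0],[0.01,0,0,-0.025,0,0,0],[0.01,0,0,-0.025,0,0,0],[0.01,0,0,-0.02,0,0,0],[0.01,0,0,0,0,0,0]]' 25; python3 go.py .600,-.289,.25 .600,-.289,.116
```

```text
time: 4.9
position: [0.5651, -0.051, 0.2531]
tool_rot: [3.059, 0.711, 0.003]
ft_force: [-0.1, 0.5, -2.8]
grip_width: 0.268
grip_force: 25.0
t 4.9 pos [ 0.5651 -0.051   0.2531] z [ 2.2e-03 -2.0e-04 -1.0e+00] w 0.0233 gf 25.0 F [-0.1  0.5 -2.8]
.600,-.289,.25 mm [-73.7 228.9   3.2]
.600,-.289,.116 mm [ -0.3  -0.2 134. ]
```

Holding (opening 23 mm, −2.8 N). Carry it to the board.

```bash
python3 -m handwheel '[[0.01,-0.004,0.013,0,0,0,0],[0.01,-0.008,0.026,0,0,0,0],[0.01,-0.008,0.026,0.001,0,0,0],[0.01,-0.008,0.026,0.001,0,0,0],[0.01,-0.008,0.026,0.001,0,0,0],[0.01,-0.008,0.026,0,0,0,0],[0.01,-0.008,0.026,0,0,0,0],[0.01,-0.008,0.026,0,0,0,0],[0.01,-0.008,0.020,0,0,0,0],[0.01,-0.005,0.014,0,0,0,0],[0.01,0,0,0,0,0,0],[0.01,0,0,0,0,0,0]]'; python3 go.py .600,-.289,.25 .600,-.289,.116
```

```text
time: 6.4
position: [0.6003, -0.2875, 0.2492]
tool_rot: [-3.058, -0.714, -0.001]
ft_force: [-0.8, 0.7, -2.2]
grip_width: 0.264
grip_force: 25.0
t 6.4 pos [ 0.6003 -0.2875  0.2492] z [ 2.e-04  1.e-03 -1.e+00] w 0.023 gf 25.0 F [-0.8  0.7 -2.2]
.600,-.289,.25 mm [-0.9  1.2 -0.8]
.600,-.289,.116 mm [-1.00e-01  1.00e-01  1.34e+02]
```

```bash
python3 -m handwheel '[[0.01,-0.001,0.001,0.022,0,0,0],[0.01,0,0,0.025,0,0,0],[0.01,0,0,0.025,0,0,0],[0.01,0,0,0.025,0,0,0],[0.01,0,0,0.020,0,0,0],[0.01,0,0,0.010,0,0,0],[0.01,0,0,0.004,0,0,0],[0.01,0,0,0,0,0,0],[0.01,0,0,0,0,0,0]]'; python3 go.py .600,-.289,.115
```

```text
time: 7.52
position: [0.6001, -0.2906, 0.1191]
tool_rot: [3.059, 0.711, 0.002]
ft_force: [0.7, 0.3, -2.1]
grip_width: 0.27
grip_force: 25.0
t 7.53 pos [ 0.6001 -0.2906  0.1191] z [ 1.5e-03 -8.0e-04 -1.0e+00] w 0.0235 gf 25.0 F [ 0.7  0.3 -2.1]
.600,-.289,.115 mm [ 0.6 -1.5  4.1]
```

```bash
python3 -m handwheel '[[0.01,0,0,0.002,0,0,0],[0.01,0,0,0.002,0,0,0],[0.01,0,0,0,0,0,0],[0.01,0,0,0,0,0,0]]'; python3 go.py
```

```text
time: 8.02
position: [0.5997, -0.2905, 0.1143]
tool_rot: [3.06, 0.711, 0.001]
ft_force: [0.5, -0.3, -0.9]
grip_width: 0.264
grip_force: 25.0
t 8.03 pos [ 0.5997 -0.2905  0.1143] z [ 4.e-04 -4.e-04 -1.e+00] w 0.023 gf 25.0 F [ 0.5 -0.3 -0.9]
```

```bash
python3 -m handwheel '[[0.045,0,0,0,0,0,0],[0.045,0,0,0,0,0,0],[0.045,0,0,0,0,0,0],[0.045,0,0,-0.02,0,0,0],[0.045,0,0,-0.03,0,0,0],[0.045,0,0,-0.03,0,0,0],[0.045,0,0,0,0,0,0]]'; python3 go.py .5138,.002,.19 .5138,.002,.112
```

```text
time: 8.9
position: [0.6017, -0.291, 0.1989]
tool_rot: [3.055, 0.71, 0.009]
ft_force: [0.9, -0.3, -0.5]
grip_width: 0.515
grip_force: 0.0
t 8.9 pos [ 0.6017 -0.291   0.1989] z [ 0.0068 -0.0033 -1.    ] w 0.0448 gf 0.0 F [ 0.9 -0.3 -0.5]
.5138,.002,.19 mm [  50.3 -301.8    7.4]
.5138,.002,.112 mm [-0.4 -0.5 78. ]
```

```bash
python3 -m handwheel '[[0.045,0.005,-0.030,0,0,0,0],[0.045,0.005,-0.030,0.001,0,0,0],[0.045,0.005,-0.030,0.001,0,0,0],[0.045,0.005,-0.030,0.001,0,0,0],[0.045,0.005,-0.030,0.001,0,0,0],[0.045,0.005,-0.030,0.001,0,0,0],[0.045,0.005,-0.030,0.001,0,0,0],[0.045,0.005,-0.030,0.001,0,0,0],[0.045,0.005,-0.030,0,0,0,0],[0.045,0.005,-0.032,0,0,0,0],[0.045,0,0,0,0,0,0],[0.045,0,0,0,0,0,0]]'; python3 go.py .5138,.002,.19 .5138,.002,.112
```

```text
time: 10.4
position: [0.5112, 0.002, 0.187]
tool_rot: [3.059, 0.711, -0.0]
ft_force: [-0.7, -0.3, -0.2]
grip_width: 0.514
grip_force: 0.0
t 10.4 pos [0.5112 0.002  0.187 ] z [ 0.e+00 -8.e-04 -1.e+00] w 0.0447 gf 0.0 F [-0.7 -0.3 -0.2]
.5138,.002,.19 mm [ 2.4  1.1 -3. ]
.5138,.002,.112 mm [ 0.  -0.1 78. ]
```

```bash
python3 -m handwheel '[[0.045,0.002,0.001,0,0,0,0],[0.045,0,0,0.020,0,0,0],[0.045,0,0,0.025,0,0,0],[0.045,0,0,0.020,0,0,0],[0.045,0,0,0.010,0,0,0],[0.045,0,0,0,0,0,0],[0.045,0,0,0,0,0,0]]'; python3 go.py .5138,.002,.112
```

```text
time: 11.28
position: [0.5142, 0.0026, 0.1129]
tool_rot: [3.06, 0.711, 0.002]
ft_force: [-0.9, 0.2, -0.7]
grip_width: 0.517
grip_force: 0.0
t 11.28 pos [0.5142 0.0026 0.1129] z [ 1.4e-03 -1.0e-04 -1.0e+00] w 0.045 gf 0.0 F [-0.9  0.2 -0.7]
.5138,.002,.112 mm [-0.6  0.4  0.9]
```

```bash
python3 -m handwheel '[[0.01,0,0,0,0,0,0],[0.01,0,0,0,0,0,0],[0.01,0,0,0,0,0,0],[0.01,0,0,0,0,0,0],[0.01,0,0,-0.02,0,0,0],[0.01,0,0,-0.025,0,0,0],[0.01,0,0,-0.025,0,0,0],[0.01,0,0,-0.025,0,0,0],[0.01,0,0,-0.025,0,0,0],[0.01,0,0,-0.02,0,0,0],[0.01,0,0,0,0,0,0]]' 25; python3 go.py .441,-.273,.25 .441,-.273,.116
```

```text
time: 12.65
position: [0.514, 0.0029, 0.2528]
tool_rot: [3.059, 0.711, 0.003]
ft_force: [-1.1, -0.5, -3.2]
grip_width: 0.267
grip_force: 25.0
t 12.65 pos [0.514  0.0029 0.2528] z [ 1.9e-03 -2.0e-04 -1.0e+00] w 0.0233 gf 25.0 F [-1.1 -0.5 -3.2]
.441,-.273,.25 mm [-187.2  215.4    2.7]
.441,-.273,.116 mm [-2.00e-01 -1.00e-01  1.34e+02]
```

```bash
python3 -m handwheel '[[0.01,-0.010,0.011,0,0,0,0],[0.01,-0.020,0.023,0,0,0,0],[0.01,-0.020,0.023,0,0,0,0],[0.01,-0.020,0.023,0,0,0,0],[0.01,-0.020,0.023,0,0,0,0],[0.01,-0.020,0.023,0,0,0,0],[0.01,-0.020,0.023,0,0,0,0],[0.01,-0.020,0.023,0,0,0,0],[0.01,-0.020,0.023,0,0,0,0],[0.01,-0.017,0.020,0,0,0,0],[0.01,0,0,0,0,0,0],[0.01,0,0,0,0,0,0]]'; python3 go.py .441,-.273,.25 .441,-.273,.115
```

```text
time: 14.15
position: [0.4397, -0.2722, 0.2509]
tool_rot: [-3.058, -0.711, 0.002]
ft_force: [0.2, 0.1, -2.0]
grip_width: 0.267
grip_force: 25.0
t 14.15 pos [ 0.4397 -0.2722  0.2509] z [-0.0015  0.0016 -1.    ] w 0.0232 gf 25.0 F [ 0.2  0.1 -2. ]
.441,-.273,.25 mm [0.8 1.3 0.9]
.441,-.273,.115 mm [1.00e-01 3.00e-01 1.35e+02]
```

```bash
python3 -m handwheel '[[0.01,0.001,0.001,0.022,0,0,0],[0.01,0,0,0.025,0,0,0],[0.01,0,0,0.025,0,0,0],[0.01,0,0,0.025,0,0,0],[0.01,0,0,0.020,0,0,0],[0.01,0,0,0.010,0,0,0],[0.01,0,0,0.004,0,0,0],[0.01,0,0,0.002,0,0,0],[0.01,0,0,0,0,0,0],[0.01,0,0,0,0,0,0]]'; python3 go.py .441,-.273,.115
```

```text
time: 15.4
position: [0.4421, -0.2734, 0.1196]
tool_rot: [3.059, 0.711, 0.001]
ft_force: [-0.2, -0.2, -3.8]
grip_width: 0.272
grip_force: 25.0
t 15.4 pos [ 0.4421 -0.2734  0.1196] z [ 8.e-04 -7.e-04 -1.e+00] w 0.0237 gf 25.0 F [-0.2 -0.2 -3.8]
.441,-.273,.115 mm [-0.8 -0.9  4.6]
```

```bash
python3 -m handwheel '[[0.01,0,0,0.002,0,0,0],[0.01,0,0,0.002,0,0,0],[0.01,0,0,0,0,0,0],[0.01,0,0,0,0,0,0]]'; python3 go.py
```

```text
time: 15.9
position: [0.4417, -0.2732, 0.115]
tool_rot: [3.06, 0.711, -0.0]
ft_force: [-0.3, -0.1, -2.9]
grip_width: 0.267
grip_force: 25.0
t 15.9 pos [ 0.4417 -0.2732  0.115 ] z [-0.e+00 -1.e-04 -1.e+00] w 0.0232 gf 25.0 F [-0.3 -0.1 -2.9]
```

```bash
python3 -m handwheel '[[0.01,0,0,0.001,0,0,0],[0.01,0,0,0,0,0,0],[0.045,0,0,0,0,0,0],[0.045,0,0,0,0,0,0],[0.045,0,0,0,0,0,0],[0.045,0,0,-0.02,0,0,0],[0.045,0,0,-0.03,0,0,0],[0.045,0,0,-0.03,0,0,0],[0.045,0,0,0,0,0,0]]'; python3 go.py .5468,.0665,.19 .5468,.0665,.112
```

```text
time: 17.02
position: [0.4434, -0.274, 0.1968]
tool_rot: [3.056, 0.71, 0.006]
ft_force: [0.6, -0.6, -0.4]
grip_width: 0.514
grip_force: 0.0
t 17.02 pos [ 0.4434 -0.274   0.1968] z [ 0.0045 -0.0031 -1.    ] w 0.0448 gf 0.0 F [ 0.6 -0.6 -0.4]
.5468,.0665,.19 mm [ 243.  -260.     6.2]
.5468,.0665,.112 mm [-0.2 -0.4 78. ]
```

```bash
python3 -m handwheel '[[0.045,0.025,-0.026,0,0,0,0],[0.045,0.025,-0.026,0.001,0,0,0],[0.045,0.025,-0.026,0.001,0,0,0],[0.045,0.025,-0.026,0.001,0,0,0],[0.045,0.025,-0.026,0.001,0,0,0],[0.045,0.025,-0.026,0.001,0,0,0],[0.045,0.025,-0.026,0,0,0,0],[0.045,0.025,-0.026,0,0,0,0],[0.045,0.025,-0.026,0,0,0,0],[0.045,0.020,-0.026,0,0,0,0],[0.045,0,0,0,0,0,0],[0.045,0,0,0,0,0,0]]'; python3 go.py .5468,.0665,.19 .5468,.0665,.112
```

```text
time: 18.52
position: [0.5465, 0.0674, 0.1882]
tool_rot: [3.06, 0.711, -0.002]
ft_force: [0.1, -0.2, 0.3]
grip_width: 0.517
grip_force: 0.0
t 18.52 pos [0.5465 0.0674 0.1882] z [-1.4e-03 -8.0e-04 -1.0e+00] w 0.0449 gf 0.0 F [ 0.1 -0.2  0.3]
.5468,.0665,.19 mm [-0.1  0.9 -1.8]
.5468,.0665,.112 mm [ 0.1 -0.  78. ]
```

```bash
python3 -m handwheel '[[0.045,0,0.001,0,0,0,0],[0.045,0,0,0.020,0,0,0],[0.045,0,0,0.025,0,0,0],[0.045,0,0,0.020,0,0,0],[0.045,0,0,0.010,0,0,0],[0.045,0,0,0.001,0,0,0],[0.045,0,0,0,0,0,0],[0.045,0,0,0,0,0,0]]'; python3 go.py .5468,.0665,.112
```

```text
time: 19.52
position: [0.548, 0.0674, 0.1139]
tool_rot: [3.06, 0.711, 0.002]
ft_force: [0.6, -0.3, 0.4]
grip_width: 0.517
grip_force: 0.0
t 19.52 pos [0.548  0.0674 0.1139] z [ 1.6e-03 -1.0e-04 -1.0e+00] w 0.045 gf 0.0 F [ 0.6 -0.3  0.4]
.5468,.0665,.112 mm [-1.5  0.2  1.9]
```

```bash
python3 -m handwheel '[[0.01,-0.001,0,0.001,0,0,0],[0.01,0,0,0,0,0,0],[0.01,0,0,0,0,0,0],[0.01,0,0,0,0,0,0],[0.01,0,0,-0.02,0,0,0],[0.01,0,0,-0.025,0,0,0],[0.01,0,0,-0.025,0,0,0],[0.01,0,0,-0.025,0,0,0],[0.01,0,0,-0.025,0,0,0],[0.01,0,0,-0.02,0,0,0],[0.01,0,0,0,0,0,0]]' 25; python3 go.py .521,-.281,.26 .521,-.281,.115
```

```text
time: 20.9
position: [0.5472, 0.067, 0.2529]
tool_rot: [3.059, 0.711, 0.003]
ft_force: [0.6, -0.4, -3.0]
grip_width: 0.265
grip_force: 25.0
t 20.9 pos [0.5472 0.067  0.2529] z [ 2.2e-03 -1.0e-04 -1.0e+00] w 0.023 gf 25.0 F [ 0.6 -0.4 -3. ]
.521,-.281,.26 mm [-176.9  300.8   -7.1]
.521,-.281,.115 mm [ -0.3  -0.2 145. ]
```

```bash
python3 -m handwheel '[[0.01,-0.009,0.015,-0.003,0,0,0],[0.01,-0.018,0.030,-0.004,0,0,0],[0.01,-0.018,0.030,0,0,0,0],[0.01,-0.018,0.030,0,0,0,0],[0.01,-0.018,0.030,0,0,0,0],[0.01,-0.018,0.030,0,0,0,0],[0.01,-0.018,0.030,0,0,0,0],[0.01,-0.018,0.030,0,0,0,0],[0.01,-0.018,0.030,0,0,0,0],[0.01,-0.015,0.026,0,0,0,0],[0.01,-0.008,0.018,0,0,0,0],[0.01,0,0,0,0,0,0]]';python3 -m handwheel '[[0.01,0,0,0,0,0,0],[0.01,0,0,0,0,0,0]]'; python3 go.py .521,-.281,.25 .521,-.281,.115
```

```text
time: 22.4
position: [0.5193, -0.281, 0.2579]
tool_rot: [-3.06, -0.706, 0.003]
ft_force: [-0.8, 0.0, -2.4]
grip_width: 0.267
grip_force: 25.0
time: 22.65
position: [0.5209, -0.2773, 0.2592]
tool_rot: [-3.059, -0.715, -0.0]
ft_force: [0.6, 0.3, -1.8]
grip_width: 0.263
grip_force: 25.0
t 22.65 pos [ 0.5209 -0.2773  0.2592] z [ 2.e-04  4.e-04 -1.e+00] w 0.0229 gf 25.0 F [ 0.6  0.3 -1.8]
.521,-.281,.25 mm [-1.6  3.3  9.2]
.521,-.281,.115 mm [ -0.   0. 135.]
```

Check the gap before lowering yellow between the two.

```bash
python3 -m handwheel '[[0.01,-0.001,0.003,0.009,0,0,0],[0.01,0,0,0,0,0,0],[0.01,0,0,0,0,0,0]]'; python3 go.py .521,-.281,.25; python3 - <<'E'
from h import *
cv2.imwrite('pics/c3.png',cv2.resize(grab('side','s2')[150:310,330:530],None,fx=3,fy=3,interpolation=2))
E
```

```text
time: 23.02
position: [0.5208, -0.2821, 0.2498]
tool_rot: [-3.06, -0.711, 0.0]
ft_force: [0.7, -0.4, -3.0]
grip_width: 0.268
grip_force: 25.0
t 23.02 pos [ 0.5208 -0.2821  0.2498] z [-4.e-04  2.e-04 -1.e+00] w 0.0233 gf 25.0 F [ 0.7 -0.4 -3. ]
.521,-.281,.25 mm [ 0.7 -0.9 -0.2]
```

View pics/c3.png

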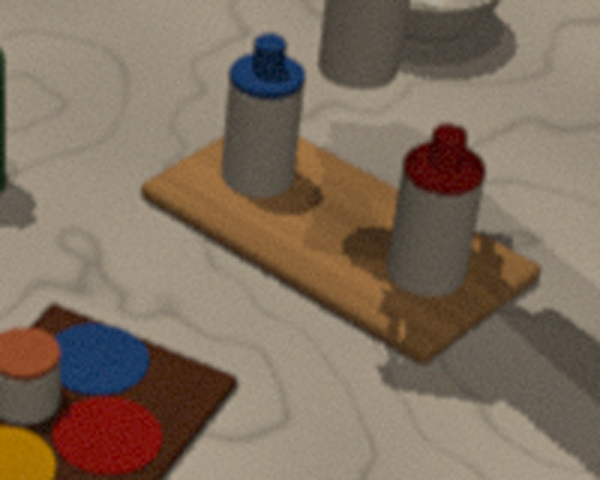

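Blue (267,120) and red (440,215) stand upright on the board with room between them. The yellow canister is the held one at the top of the crop.

```bash
python3 -m handwheel '[[0.01,0,0,0.022,0,0,0],[0.01,0,0,0.025,0,0,0],[0.01,0,0,0.025,0,0,0],[0.01,0,0,0.025,0,0,0],[0.01,0,0,0.020,0,0,0],[0.01,0,0,0.010,0,0,0],[0.01,0,0,0.004,0,0,0],[0.01,0,0,0.002,0,0,0],[0.01,0,0,0,0,0,0],[0.01,0,0,0,0,0,0]]'; python3 go.py .521,-.281,.115
```

```text
time: 24.32
position: [0.5212, -0.2824, 0.1177]
tool_rot: [3.059, 0.711, 0.001]
ft_force: [0.6, -0.3, -2.1]
grip_width: 0.268
grip_force: 25.0
t 24.32 pos [ 0.5212 -0.2824  0.1177] z [ 9.e-04 -6.e-04 -1.e+00] w 0.0233 gf 25.0 F [ 0.6 -0.3 -2.1]
.521,-.281,.115 mm [ 0.4 -1.4  2.7]
```

```bash
python3 -m handwheel '[[0.01,0,0,0.002,0,0,0],[0.01,0,0,0.001,0,0,0],[0.01,0,0,0,0,0,0],[0.01,0,0,0,0,0,0],[0.045,0,0,0,0,0,0],[0.045,0,0,0,0,0,0],[0.045,0,0,0,0,0,0],[0.045,0,0,-0.02,0,0,0],[0.045,0,0,-0.03,0,0,0],[0.045,0,0,-0.03,0,0,0],[0.045,0,0,0,0,0,0],[0.045,0,0,0,0,0,0]]'; python3 go.py .576,.0105,.16 .576,.0105,.022
```

```text
time: 25.82
position: [0.5207, -0.2822, 0.1943]
tool_rot: [3.06, 0.711, 0.0]
ft_force: [-0.1, -0.5, -0.2]
grip_width: 0.52
grip_force: 0.0
t 25.82 pos [ 0.5207 -0.2822  0.1943] z [ 2.e-04 -4.e-04 -1.e+00] w 0.0452 gf 0.0 F [-0.1 -0.5 -0.2]
.576,.0105,.16 mm [ 178.7 -238.4   34.2]
.576,.0105,.022 mm [ 0.00e+00 -1.00e-01  1.38e+02]
```

```bash
python3 -m handwheel '[[0.072,0.018,-0.024,0,0,0,0],[0.072,0.018,-0.024,0,0,0,0],[0.072,0.018,-0.024,0,0,0,0],[0.072,0.018,-0.024,0,0,0,0],[0.072,0.018,-0.024,0,0,0,0],[0.072,0.018,-0.024,0,0,0,0],[0.072,0.018,-0.024,0.010,0,0,0],[0.072,0.018,-0.024,0.010,0,0,0],[0.072,0.018,-0.024,0.010,0,0,0],[0.072,0.017,-0.022,0.004,0,0,0],[0.072,0,0,0,0,0,0],[0.072,0,0,0,0,0,0]]';python3 go.py .576,.0105,.16 .576,.0105,.022; python3 - <<'E'
from h import *
grab('wrist','w2')
grab('top','t2')
E
```

```text
time: 27.32
position: [0.5761, 0.0091, 0.1594]
tool_rot: [3.06, 0.71, -0.002]
ft_force: [-0.8, 0.3, 0.3]
grip_width: 0.824
grip_force: 0.0
t 27.32 pos [0.5761 0.0091 0.1594] z [-1.3e-03 -9.0e-04 -1.0e+00] w 0.0717 gf 0.0 F [-0.8  0.3  0.3]
.576,.0105,.16 mm [ 0.5 -1.3 -0.6]
.576,.0105,.022 mm [  0.2  -0.  138. ]
```

View pics/w2.png

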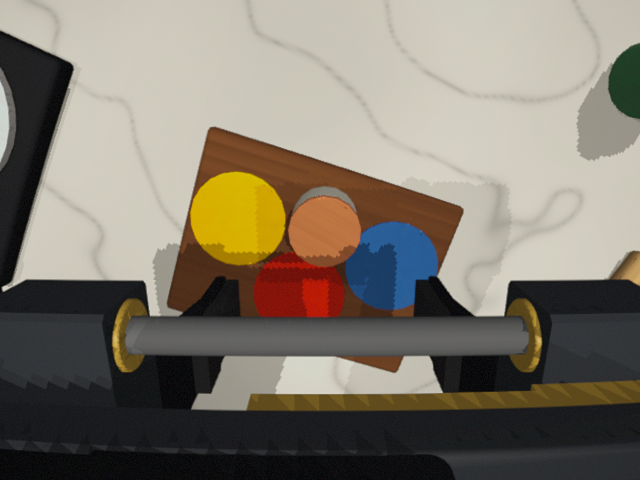

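View pics/t2.png

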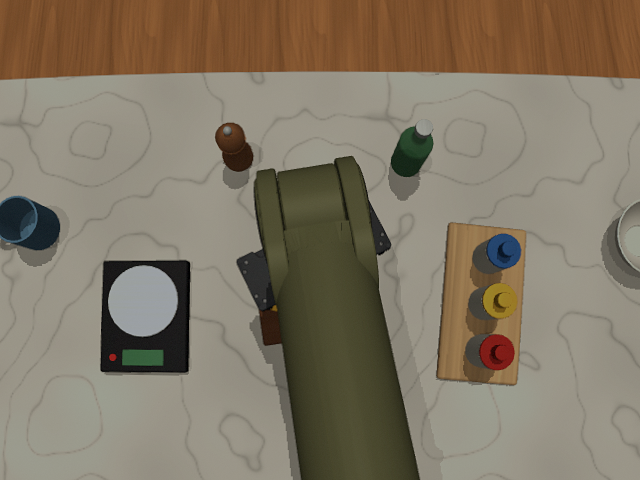

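The top view shows all three canisters upright and well inside the board: blue (503,250), yellow (499,300), red (496,351). The wrist view shows the crock lid at (324,230), the yellow coaster centre at (238,218) and blue at (391,266).

```bash
python3 - <<'E'
from h import *
W=ld('w2')
for n,uv,z in(('cr',(324,230),.055),('y',(238,218),.013),('b',(391,266),.013)): print(n,atz(W,uv,z).round(4),dep(W,uv).round(4))
W=ld('w1')
T=ld('t2')
for n,uv in(('b',(506,248)),('y',(506,299)),('r',(501,352))): print(n,atz(T,uv,.137).round(4))
E
```

```text
cr [0.5777 0.0111 0.055 ] [0.5776 0.011  0.0545]
y [0.5481 0.0679 0.013 ] [0.548  0.0679 0.0127]
b [ 0.565  -0.0519  0.013 ] [ 0.565  -0.0519  0.0129]
b [ 0.5986 -0.2862  0.137 ]
y [ 0.5207 -0.2827  0.137 ]
r [ 0.4413 -0.2721  0.137 ]
```

```bash
python3 -m handwheel '[[0.072,0,-0.001,0.025,0,0,0],[0.072,0,0,0.030,0,0,0],[0.072,0,0,0.030,0,0,0],[0.072,0,0,0.025,0,0,0],[0.072,0,0,0.015,0,0,0],[0.072,0,0,0.010,0,0,0],[0.072,0,0,0,0,0,0],[0.072,0,0,0,0,0,0]]'; python3 go.py .576,.0105,.022
```

```text
time: 28.42
position: [0.5768, 0.0112, 0.0259]
tool_rot: [3.06, 0.711, 0.002]
ft_force: [0.5, 0.2, 0.2]
grip_width: 0.828
grip_force: 0.0
t 28.43 pos [0.5768 0.0112 0.0259] z [ 1.6e-03 -1.0e-04 -1.0e+00] w 0.072 gf 0.0 F [0.5 0.2 0.2]
.576,.0105,.022 mm [-1.1  0.3  3.9]
```

```bash
python3 -m handwheel '[[0.072,0,0,0.004,0,0,0],[0.072,0,0,0,0,0,0],[0.03,0,0,0,0,0,0],[0.03,0,0,0,0,0,0],[0.03,0,0,0,0,0,0],[0.03,0,0,0,0,0,0],[0.03,0,0,0,0,0,0]]' 20; python3 go.py; python3 -m handwheel '[[0.03,0,0,-0.015,0,0,0],[0.03,0,0,-0.025,0,0,0],[0.03,0,0,-0.025,0,0,0],[0.03,0,0,-0.015,0,0,0],[0.03,0,0,0,0,0,0]]'; python3 go.py .5265,.2955,.1 .5265,.2955,.044
```

```text
time: 29.3
position: [0.5761, 0.0112, 0.0211]
tool_rot: [3.06, 0.711, 0.0]
ft_force: [-0.2, -0.4, 1.0]
grip_width: 0.546
grip_force: 20.0
t 29.3 pos [0.5761 0.0112 0.0211] z [ 1.e-04 -1.e-04 -1.e+00] w 0.0475 gf 20.0 F [-0.2 -0.4  1. ]
time: 29.92
position: [0.577, 0.0112, 0.1025]
tool_rot: [3.059, 0.711, 0.004]
ft_force: [0.1, 0.5, -1.4]
grip_width: 0.545
grip_force: 20.0
t 29.93 pos [0.577  0.0112 0.1025] z [ 2.7e-03 -4.0e-04 -1.0e+00] w 0.0474 gf 20.0 F [ 0.1  0.5 -1.4]
.5265,.2955,.1 mm [  80.  -277.4    2.3]
.5265,.2955,.044 mm [-0.1 -0.1 56. ]
```

```bash
python3 -m handwheel '[[0.03,0.004,-0.014,0,0,0,0],[0.03,0.008,-0.028,0,0,0,0],[0.03,0.008,-0.028,0,0,0,0],[0.03,0.008,-0.028,0,0,0,0],[0.03,0.008,-0.028,0,0,0,0],[0.03,0.008,-0.028,0,0,0,0],[0.03,0.008,-0.028,0,0,0,0],[0.03,0.008,-0.028,0,0,0,0],[0.03,0.008,-0.028,0,0,0,0],[0.03,0.008,-0.026,0,0,0,0],[0.03,0.004,-0.014,0,0,0,0],[0.03,0,0,0,0,0,0]]'; python3 -m handwheel '[[0.03,0,0,0,0,0,0]]'; python3 go.py .5265,.2955,.1 .5265,.2955,.044
```

```text
time: 31.42
position: [0.5239, 0.2973, 0.1003]
tool_rot: [-3.059, -0.716, 0.002]
ft_force: [0.8, -0.3, -2.9]
grip_width: 0.539
grip_force: 20.0
time: 31.55
position: [0.5255, 0.2945, 0.1005]
tool_rot: [3.059, 0.709, -0.001]
ft_force: [-0.5, -1.0, -1.5]
grip_width: 0.548
grip_force: 20.0
t 31.55 pos [0.5255 0.2945 0.1005] z [-5.0e-04 -1.5e-03 -1.0e+00] w 0.0476 gf 20.0 F [-0.5 -1.  -1.5]
.5265,.2955,.1 mm [ 1.3 -0.4  0.5]
.5265,.2955,.044 mm [ 0.1 -0.1 56. ]
```

```bash
python3 -m handwheel '[[0.03,0.001,0,0.015,0,0,0],[0.03,0,0,0.020,0,0,0],[0.03,0,0,0.012,0,0,0],[0.03,0,0,0.005,0,0,0],[0.03,0,0,0.003,0,0,0],[0.03,0,0,0,0,0,0],[0.03,0,0,0,0,0,0]]'; python3 go.py .5265,.2955,.0415
```

```text
time: 32.42
position: [0.5265, 0.2967, 0.0466]
tool_rot: [-3.06, -0.711, -0.002]
ft_force: [0.5, 0.3, -1.3]
grip_width: 0.546
grip_force: 20.0
t 32.42 pos [0.5265 0.2967 0.0466] z [ 1.e-03  4.e-04 -1.e+00] w 0.0475 gf 20.0 F [ 0.5  0.3 -1.3]
.5265,.2955,.0415 mm [-0.6  1.1  5.1]
```

```bash
python3 -m handwheel '[[0.03,0,0.001,0.002,0,0,0],[0.03,0,0,0.002,0,0,0],[0.03,0,0,0.001,0,0,0],[0.03,0,0,0,0,0,0],[0.03,0,0,0,0,0,0]]'; python3 go.py
```

```text
time: 33.05
position: [0.5266, 0.2955, 0.0411]
tool_rot: [3.06, 0.711, -0.0]
ft_force: [-0.1, -0.9, -0.4]
grip_width: 0.548
grip_force: 20.0
t 33.05 pos [0.5266 0.2955 0.0411] z [-0.e+00 -3.e-04 -1.e+00] w 0.0477 gf 20.0 F [-0.1 -0.9 -0.4]
```

Contact. Release and rise, then check.

```bash
python3 -m handwheel '[[0.072,0,0,0,0,0,0],[0.072,0,0,0,0,0,0],[0.072,0,0,0,0,0,0],[0.072,0,0,-0.02,0,0,0],[0.072,0,0,-0.03,0,0,0],[0.072,0,0,-0.04,0,0,0],[0.072,0,0,-0.04,0,0,0],[0.072,0,0,-0.03,0,0,0],[0.072,0,0,0,0,0,0]]'; python3 go.py .5207,-.2825,.2 .5207,-.2825,.114;  python3 - <<'E'
from h import *
grab('side','s3')
E
```

```text
time: 34.17
position: [0.5281, 0.297, 0.2055]
tool_rot: [-3.059, -0.711, -0.011]
ft_force: [0.0, 1.0, -0.7]
grip_width: 0.827
grip_force: 0.0
t 34.17 pos [0.5281 0.297  0.2055] z [ 0.0065  0.003  -1.    ] w 0.072 gf 0.0 F [ 0.   1.  -0.7]
.5207,-.2825,.2 mm [-262.4  516.8    3.7]
.5207,-.2825,.114 mm [-0.6 -0.  86. ]
```

View pics/s3.png

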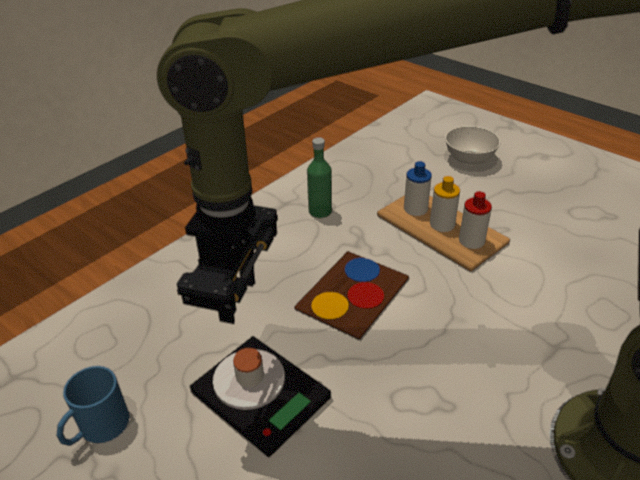

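The crock stands centred on the pan (249,368 on pan 249,378) and the canisters are still on the board. Now I return them, yellow first.

```bash
python3 - <<'E'
from h import *
S=ld('s3')
for n,uv in(('y',(330,305.5)),('r',(366,294.5)),('b',(362,270))): print(n,atz(S,uv,.013).round(4))
E
python3 -m handwheel '[[0.045,-0.022,0.043,0,0,0,0],[0.045,-0.022,0.043,0,0,0,0],[0.045,-0.022,0.043,0,0,0,0],[0.045,-0.022,0.043,0,0,0,0],[0.045,-0.022,0.043,0,0,0,0],[0.045,-0.022,0.043,0,0,0,0],[0.045,-0.022,0.043,0,0,0,0],[0.045,-0.022,0.043,0,0,0,0],[0.045,-0.022,0.043,0,0,0,0],[0.045,-0.022,0.043,0,0,0,0],[0.045,-0.022,0.043,0,0,0,0],[0.045,-0.020,0.043,0,0,0,0]]';python3 -m handwheel '[[0.045,0,0,0,0,0,0],[0.045,0,0,0,0,0,0]]'; python3 go.py .5207,-.2825,.2 .5207,-.2825,.114
```

```text
y [0.5457 0.0697 0.013 ]
r [0.5121 0.0011 0.013 ]
b [ 0.5628 -0.0496  0.013 ]
time: 35.72
position: [0.5181, -0.2844, 0.2]
tool_rot: [-3.059, -0.711, 0.002]
ft_force: [-0.2, 0.5, -0.4]
grip_width: 0.519
grip_force: 0.0
time: 35.98
position: [0.5187, -0.282, 0.2]
tool_rot: [-3.058, -0.711, 0.001]
ft_force: [0.6, 0.2, -0.9]
grip_width: 0.514
grip_force: 0.0
t 35.98 pos [ 0.5187 -0.282   0.2   ] z [-0.0014  0.0019 -1.    ] w 0.0448 gf 0.0 F [ 0.6  0.2 -0.9]
.5207,-.2825,.2 mm [1.5 1.3 0. ]
.5207,-.2825,.114 mm [ 0.   0.2 86. ]
```

Coasters: Y (.546,.068), R (.5125,.002), B (.564,−.0515).

```bash
python3 -m handwheel '[[0.045,0.001,0.001,0.020,0,0,0],[0.045,0,0,0.025,0,0,0],[0.045,0,0,0.025,0,0,0],[0.045,0,0,0.012,0,0,0],[0.045,0,0,0.004,0,0,0],[0.045,0,0,0,0,0,0],[0.045,0,0,0,0,0,0]]'; python3 go.py .5207,-.2825,.114
```

```text
time: 36.85
position: [0.5211, -0.2838, 0.116]
tool_rot: [3.059, 0.711, 0.002]
ft_force: [-0.6, -0.8, 0.7]
grip_width: 0.515
grip_force: 0.0
t 36.85 pos [ 0.5211 -0.2838  0.116 ] z [ 1.5e-03 -9.0e-04 -1.0e+00] w 0.0448 gf 0.0 F [-0.6 -0.8  0.7]
.5207,-.2825,.114 mm [ 0.2 -1.3  2. ]
```

```bash
python3 -m handwheel '[[0.01,0,-0.001,0.002,0,0,0],[0.01,0,0,0,0,0,0],[0.01,0,0,0,0,0,0],[0.01,0,0,0,0,0,0]]' 25; python3 go.py;  python3 -m handwheel '[[0.01,0,0,-0.02,0,0,0],[0.01,0,0,-0.025,0,0,0],[0.01,0,0,-0.025,0,0,0],[0.01,0,0,-0.025,0,0,0],[0.01,0,0,-0.025,0,0,0],[0.01,0,0,-0.02,0,0,0],[0.01,0,0,0,0,0,0]]'; python3 go.py .546,.068,.25 .546,.068,.113
```

```text
time: 37.35
position: [0.5199, -0.2825, 0.1131]
tool_rot: [-3.06, -0.711, 0.0]
ft_force: [-0.3, 1.2, 0.5]
grip_width: 0.268
grip_force: 25.0
t 37.35 pos [ 0.5199 -0.2825  0.1131] z [-2.e-04  2.e-04 -1.e+00] w 0.0233 gf 25.0 F [-0.3  1.2  0.5]
time: 38.22
position: [0.5206, -0.283, 0.2541]
tool_rot: [3.058, 0.711, 0.003]
ft_force: [-0.1, 0.2, -3.1]
grip_width: 0.27
grip_force: 25.0
t 38.23 pos [ 0.5206 -0.283   0.2541] z [ 0.0022 -0.0014 -1.    ] w 0.0235 gf 25.0 F [-0.1  0.2 -3.1]
.546,.068,.25 mm [ 177.6 -303.8    3.7]
.546,.068,.113 mm [ -0.2  -0.3 137. ]
```

```bash
python3 -m handwheel '[[0.01,0.009,-0.015,0,0,0,0],[0.01,0.018,-0.030,0,0,0,0],[0.01,0.018,-0.030,0,0,0,0],[0.01,0.018,-0.030,0,0,0,0],[0.01,0.018,-0.030,0,0,0,0],[0.01,0.018,-0.030,0,0,0,0],[0.01,0.018,-0.030,0,0,0,0],[0.01,0.018,-0.030,0,0,0,0],[0.01,0.018,-0.030,0,0,0,0],[0.01,0.015,-0.030,0,0,0,0],[0.01,0.009,-0.018,0,0,0,0],[0.01,0,0,0,0,0,0]]';python3 -m handwheel '[[0.01,0,0,0,0,0,0],[0.01,0,0,0,0,0,0]]'; python3 go.py .546,.068,.25 .546,.068,.1115
```

```text
time: 39.72
position: [0.5436, 0.0707, 0.2518]
tool_rot: [-3.057, -0.719, 0.003]
ft_force: [-0.2, -1.0, -3.0]
grip_width: 0.268
grip_force: 25.0
time: 39.98
position: [0.545, 0.0659, 0.2526]
tool_rot: [3.06, 0.708, -0.001]
ft_force: [-0.6, -0.0, -3.2]
grip_width: 0.27
grip_force: 25.0
t 39.98 pos [0.545  0.0659 0.2526] z [-7.e-04 -6.e-04 -1.e+00] w 0.0235 gf 25.0 F [-0.6 -0.  -3.2]
.546,.068,.25 mm [ 1.8 -1.5  2.6]
.546,.068,.1115 mm [ 1.000e-01 -0.000e+00  1.385e+02]
```

```bash
python3 -m handwheel '[[0.01,0.001,-0.001,0.025,0,0,0],[0.01,0,0,0.025,0,0,0],[0.01,0,0,0.025,0,0,0],[0.01,0,0,0.025,0,0,0],[0.01,0,0,0.020,0,0,0],[0.01,0,0,0.010,0,0,0],[0.01,0,0,0.005,0,0,0],[0.01,0,0,0.001,0,0,0],[0.01,0,0,0,0,0,0],[0.01,0,0,0,0,0,0]]'; python3 go.py .546,.068,.1115
```

```text
time: 41.22
position: [0.546, 0.0688, 0.1176]
tool_rot: [3.06, 0.711, 0.002]
ft_force: [0.0, -1.1, -2.1]
grip_width: 0.266
grip_force: 25.0
t 41.23 pos [0.546  0.0688 0.1176] z [ 1.1e-03 -1.0e-04 -1.0e+00] w 0.0231 gf 25.0 F [ 0.  -1.1 -2.1]
.546,.068,.1115 mm [-0.4  0.7  6.1]
```

```bash
python3 -m handwheel '[[0.01,0,0.001,0.003,0,0,0],[0.01,0,0,0.002,0,0,0],[0.01,0,0,0.001,0,0,0],[0.01,0,0,0,0,0,0],[0.01,0,0,0,0,0,0]]'; python3 go.py .546,.068,.1115
```

```text
time: 41.85
position: [0.5462, 0.0679, 0.1111]
tool_rot: [3.06, 0.711, 0.0]
ft_force: [0.9, -0.3, -1.3]
grip_width: 0.267
grip_force: 25.0
t 41.85 pos [0.5462 0.0679 0.1111] z [ 3.e-04 -0.e+00 -1.e+00] w 0.0232 gf 25.0 F [ 0.9 -0.3 -1.3]
.546,.068,.1115 mm [-0.1 -0.2 -0.4]
```

```bash
python3 -m handwheel '[[0.045,0,0,0,0,0,0],[0.045,0,0,0,0,0,0],[0.045,0,0,0,0,0,0],[0.045,0,0,-0.02,0,0,0],[0.045,0,0,-0.03,0,0,0],[0.045,0,0,-0.03,0,0,0],[0.045,0,0,0,0,0,0],[0.045,0,0,0,0,0,0]]'; python3 go.py .4415,-.2728,.2 .4415,-.2728,.114
```

```text
time: 42.85
position: [0.5457, 0.0676, 0.1904]
tool_rot: [3.06, 0.711, -0.001]
ft_force: [-0.8, 0.3, -0.2]
grip_width: 0.517
grip_force: 0.0
t 42.85 pos [0.5457 0.0676 0.1904] z [-8.e-04 -4.e-04 -1.e+00] w 0.045 gf 0.0 F [-0.8  0.3 -0.2]
.4415,-.2728,.2 mm [-243.7  259.6   -9.4]
.4415,-.2728,.114 mm [ 0.1  0.  86. ]
```

```bash
python3 -m handwheel '[[0.045,-0.024,0.026,-0.005,0,0,0],[0.045,-0.024,0.026,-0.004,0,0,0],[0.045,-0.024,0.026,0,0,0,0],[0.045,-0.024,0.026,0,0,0,0],[0.045,-0.024,0.026,0,0,0,0],[0.045,-0.024,0.026,0,0,0,0],[0.045,-0.024,0.026,0,0,0,0],[0.045,-0.024,0.026,0,0,0,0],[0.045,-0.024,0.026,0,0,0,0],[0.045,-0.026,0.026,0,0,0,0],[0.045,0,0,0,0,0,0],[0.045,0,0,0,0,0,0]]';python3 go.py .4415,-.2728,.2 .4415,-.2728,.114
```

```text
time: 44.35
position: [0.4433, -0.2714, 0.1989]
tool_rot: [-3.058, -0.711, 0.002]
ft_force: [-0.1, -0.0, 0.0]
grip_width: 0.517
grip_force: 0.0
t 44.35 pos [ 0.4433 -0.2714  0.1989] z [-0.0014  0.0016 -1.    ] w 0.045 gf 0.0 F [-0.1 -0.   0. ]
.4415,-.2728,.2 mm [-2.2  0.5 -1.1]
.4415,-.2728,.114 mm [ 0.   0.2 86. ]
```

```bash
python3 -m handwheel '[[0.045,-0.003,0,0.020,0,0,0],[0.045,0,0,0.025,0,0,0],[0.045,0,0,0.025,0,0,0],[0.045,0,0,0.012,0,0,0],[0.045,0,0,0.003,0,0,0],[0.045,0,0,0,0,0,0],[0.045,0,0,0,0,0,0],[0.045,0,0,0,0,0,0]]'; python3 go.py .4415,-.2728,.114
```

```text
time: 45.35
position: [0.4413, -0.2739, 0.1158]
tool_rot: [3.059, 0.711, 0.001]
ft_force: [0.2, 0.1, 0.2]
grip_width: 0.517
grip_force: 0.0
t 45.35 pos [ 0.4413 -0.2739  0.1158] z [ 1.1e-03 -8.0e-04 -1.0e+00] w 0.045 gf 0.0 F [0.2 0.1 0.2]
.4415,-.2728,.114 mm [ 0.7 -0.9  1.8]
```

```bash
python3 -m handwheel '[[0.01,0.001,-0.001,0.002,0,0,0],[0.01,0,0,0,0,0,0],[0.01,0,0,0,0,0,0],[0.01,0,0,0,0,0,0]]' 25; python3 go.py;  python3 -m handwheel '[[0.01,0,0,-0.02,0,0,0],[0.01,0,0,-0.025,0,0,0],[0.01,0,0,-0.025,0,0,0],[0.01,0,0,-0.025,0,0,0],[0.01,0,0,-0.025,0,0,0],[0.01,0,0,-0.02,0,0,0],[0.01,0,0,0,0,0,0]]'; python3 go.py .5125,.002,.25 .5125,.002,.113
```

```text
time: 45.85
position: [0.4413, -0.2724, 0.113]
tool_rot: [3.06, 0.711, 0.0]
ft_force: [-0.2, -0.2, -1.2]
grip_width: 0.268
grip_force: 25.0
t 45.85 pos [ 0.4413 -0.2724  0.113 ] z [ 1.e-04 -2.e-04 -1.e+00] w 0.0233 gf 25.0 F [-0.2 -0.2 -1.2]
time: 46.72
position: [0.4419, -0.2725, 0.254]
tool_rot: [3.058, 0.711, 0.002]
ft_force: [0.5, 0.0, -2.8]
grip_width: 0.272
grip_force: 25.0
t 46.73 pos [ 0.4419 -0.2725  0.254 ] z [ 0.0018 -0.0012 -1.    ] w 0.0237 gf 25.0 F [ 0.5  0.  -2.8]
.5125,.002,.25 mm [ 184.5 -215.3    3.8]
.5125,.002,.113 mm [ -0.2  -0.3 137. ]
```

```bash
python3 -m handwheel '[[0.01,0.010,-0.011,0,0,0,0],[0.01,0.020,-0.023,0,0,0,0],[0.01,0.020,-0.023,0,0,0,0],[0.01,0.020,-0.023,0,0,0,0],[0.01,0.020,-0.023,0,0,0,0],[0.01,0.020,-0.023,0,0,0,0],[0.01,0.020,-0.023,0,0,0,0],[0.01,0.020,-0.023,0,0,0,0],[0.01,0.020,-0.023,0,0,0,0],[0.01,0.014,-0.020,0,0,0,0],[0.01,0,0,0,0,0,0],[0.01,0,0,0,0,0,0]]';python3 go.py .5125,.002,.25 .5125,.002,.1115
```

```text
time: 48.22
position: [0.5109, 0.0016, 0.252]
tool_rot: [3.06, 0.712, -0.003]
ft_force: [0.3, -0.2, -2.7]
grip_width: 0.267
grip_force: 25.0
t 48.23 pos [0.5109 0.0016 0.252 ] z [-1.9e-03 -5.0e-04 -1.0e+00] w 0.0233 gf 25.0 F [ 0.3 -0.2 -2.7]
.5125,.002,.25 mm [1.7 0.3 2. ]
.5125,.002,.1115 mm [  0.3   0.  138.5]
```

```bash
python3 -m handwheel '[[0.01,0.001,0,0.025,0,0,0],[0.01,0,0,0.025,0,0,0],[0.01,0,0,0.025,0,0,0],[0.01,0,0,0.025,0,0,0],[0.01,0,0,0.020,0,0,0],[0.01,0,0,0.010,0,0,0],[0.01,0,0,0.004,0,0,0],[0.01,0,0,0.001,0,0,0],[0.01,0,0,0,0,0,0],[0.01,0,0,0,0,0,0],[0.01,0,0,0,0,0,0]]'; python3 go.py .5125,.002,.1115
```

```text
time: 49.6
position: [0.5127, 0.0023, 0.1183]
tool_rot: [3.06, 0.711, 0.001]
ft_force: [-1.3, -0.4, -3.1]
grip_width: 0.266
grip_force: 25.0
t 49.6 pos [0.5127 0.0023 0.1183] z [ 5.e-04 -2.e-04 -1.e+00] w 0.0231 gf 25.0 F [-1.3 -0.4 -3.1]
.5125,.002,.1115 mm [-0.3  0.2  6.8]
```

```bash
python3 -m handwheel '[[0.01,0,0,0.003,0,0,0],[0.01,0,0,0.002,0,0,0],[0.01,0,0,0.002,0,0,0],[0.01,0,0,0,0,0,0],[0.01,0,0,0,0,0,0]]'; python3 go.py .5125,.002,.1115; python3 -m handwheel '[[0.045,0,0,0,0,0,0],[0.045,0,0,0,0,0,0],[0.045,0,0,0,0,0,0],[0.045,0,0,-0.02,0,0,0],[0.045,0,0,-0.03,0,0,0],[0.045,0,0,-0.03,0,0,0],[0.045,0,0,0,0,0,0],[0.045,0,0,0,0,0,0]]'; python3 go.py .5995,-.289,.2 .5995,-.289,.114
```

```text
time: 50.22
position: [0.5126, 0.0022, 0.111]
tool_rot: [3.06, 0.711, 0.0]
ft_force: [0.2, 0.9, -2.4]
grip_width: 0.265
grip_force: 25.0
t 50.23 pos [0.5126 0.0022 0.111 ] z [ 1.e-04 -2.e-04 -1.e+00] w 0.0231 gf 25.0 F [ 0.2  0.9 -2.4]
.5125,.002,.1115 mm [-0.1  0.2 -0.5]
time: 51.22
position: [0.5121, 0.0023, 0.1905]
tool_rot: [3.06, 0.711, -0.001]
ft_force: [0.4, 0.3, 0.0]
grip_width: 0.518
grip_force: 0.0
t 51.23 pos [0.5121 0.0023 0.1905] z [-7.e-04 -2.e-04 -1.e+00] w 0.045 gf 0.0 F [0.4 0.3 0. ]
.5995,-.289,.2 mm [-50.1 299.9  -9.5]
.5995,-.289,.114 mm [ 0.1  0.  86. ]
```

```bash
python3 -m handwheel '[[0.045,-0.005,0.030,-0.005,0,0,0],[0.045,-0.005,0.030,-0.005,0,0,0],[0.045,-0.005,0.030,0,0,0,0],[0.045,-0.005,0.030,0,0,0,0],[0.045,-0.005,0.030,0,0,0,0],[0.045,-0.005,0.030,0,0,0,0],[0.045,-0.005,0.030,0,0,0,0],[0.045,-0.005,0.030,0,0,0,0],[0.045,-0.005,0.030,0,0,0,0],[0.045,-0.005,0.030,0,0,0,0],[0.045,0,0,0,0,0,0],[0.045,0,0,0,0,0,0]]';python3 go.py .5995,-.289,.2 .5995,-.289,.114
```

```text
time: 52.72
position: [0.5995, -0.2877, 0.1997]
tool_rot: [-3.058, -0.712, 0.002]
ft_force: [0.1, 0.8, -0.0]
grip_width: 0.518
grip_force: 0.0
t 52.73 pos [ 0.5995 -0.2877  0.1997] z [-0.0019  0.0019 -1.    ] w 0.0451 gf 0.0 F [ 0.1  0.8 -0. ]
.5995,-.289,.2 mm [-0.6  1.1 -0.3]
.5995,-.289,.114 mm [ 0.1  0.2 86. ]
```

```bash
python3 -m handwheel '[[0.045,0,0,0.020,0,0,0],[0.045,0,0,0.025,0,0,0],[0.045,0,0,0.025,0,0,0],[0.045,0,0,0.012,0,0,0],[0.045,0,0,0.003,0,0,0],[0.045,0,0,0,0,0,0],[0.045,0,0,0,0,0,0],[0.045,0,0,0,0,0,0]]'; python3 go.py .5995,-.289,.114
```

```text
time: 53.72
position: [0.6004, -0.2892, 0.1169]
tool_rot: [3.059, 0.711, 0.002]
ft_force: [-1.1, -0.7, 1.6]
grip_width: 0.519
grip_force: 0.0
t 53.73 pos [ 0.6004 -0.2892  0.1169] z [ 1.2e-03 -7.0e-04 -1.0e+00] w 0.0451 gf 0.0 F [-1.1 -0.7  1.6]
.5995,-.289,.114 mm [-0.7 -0.6  2.9]
```

```bash
python3 -m handwheel '[[0.01,-0.001,0,0.003,0,0,0],[0.01,0,0,0,0,0,0],[0.01,0,0,0,0,0,0],[0.01,0,0,0,0,0,0]]' 25; python3 go.py;  python3 -m handwheel '[[0.01,0,0,-0.02,0,0,0],[0.01,0,0,-0.025,0,0,0],[0.01,0,0,-0.025,0,0,0],[0.01,0,0,-0.025,0,0,0],[0.01,0,0,-0.025,0,0,0],[0.01,0,0,-0.02,0,0,0],[0.01,0,0,0,0,0,0]]'; python3 go.py .564,-.0515,.25 .564,-.0515,.113
```

```text
time: 54.22
position: [0.599, -0.2896, 0.1129]
tool_rot: [3.06, 0.711, -0.0]
ft_force: [-0.5, -0.3, -1.1]
grip_width: 0.266
grip_force: 25.0
t 54.23 pos [ 0.599  -0.2896  0.1129] z [-1.e-04 -2.e-04 -1.e+00] w 0.0231 gf 25.0 F [-0.5 -0.3 -1.1]
time: 55.1
position: [0.6001, -0.2897, 0.2556]
tool_rot: [3.058, 0.711, 0.005]
ft_force: [0.3, -0.5, -2.3]
grip_width: 0.261
grip_force: 25.0
t 55.1 pos [ 0.6001 -0.2897  0.2556] z [ 0.0037 -0.0017 -1.    ] w 0.0227 gf 25.0 F [ 0.3 -0.5 -2.3]
.564,-.0515,.25 mm [  72.7 -229.7    5.1]
.564,-.0515,.113 mm [ -0.4  -0.4 137. ]
```

```bash
python3 -m handwheel '[[0.01,0.004,-0.013,0,0,0,0],[0.01,0.008,-0.025,0,0,0,0],[0.01,0.008,-0.025,0,0,0,0],[0.01,0.008,-0.025,0,0,0,0],[0.01,0.008,-0.025,0,0,0,0],[0.01,0.008,-0.025,0,0,0,0],[0.01,0.008,-0.025,0,0,0,0],[0.01,0.008,-0.025,0,0,0,0],[0.01,0.008,-0.025,0,0,0,0],[0.01,0.005,-0.017,0,0,0,0],[0.01,0,0,0,0,0,0],[0.01,0,0,0,0,0,0]]';python3 go.py .564,-.0515,.25 .564,-.0515,.1115
```

```text
time: 56.6
position: [0.5632, -0.0522, 0.253]
tool_rot: [3.059, 0.709, -0.0]
ft_force: [-0.4, -0.7, -2.6]
grip_width: 0.27
grip_force: 25.0
t 56.6 pos [ 0.5632 -0.0522  0.253 ] z [ 0.     -0.0012 -1.    ] w 0.0234 gf 25.0 F [-0.4 -0.7 -2.6]
.564,-.0515,.25 mm [ 1.  -0.2  3. ]
.564,-.0515,.1115 mm [ 1.000e-01 -1.000e-01  1.385e+02]
```

```bash
python3 -m handwheel '[[0.01,0.001,0,0.025,0,0,0],[0.01,0,0,0.025,0,0,0],[0.01,0,0,0.025,0,0,0],[0.01,0,0,0.025,0,0,0],[0.01,0,0,0.020,0,0,0],[0.01,0,0,0.010,0,0,0],[0.01,0,0,0.004,0,0,0],[0.01,0,0,0.001,0,0,0],[0.01,0,0,0,0,0,0],[0.01,0,0,0,0,0,0],[0.01,0,0,0,0,0,0]]'; python3 go.py .564,-.0515,.1111
```

```text
time: 57.98
position: [0.5642, -0.0504, 0.1184]
tool_rot: [3.06, 0.711, 0.001]
ft_force: [0.3, -0.6, -2.0]
grip_width: 0.27
grip_force: 25.0
t 57.98 pos [ 0.5642 -0.0504  0.1184] z [ 6.e-04 -2.e-04 -1.e+00] w 0.0235 gf 25.0 F [ 0.3 -0.6 -2. ]
.564,-.0515,.1111 mm [-0.7  0.9  7.3]
```

```bash
python3 -m handwheel '[[0.01,-0.001,0.001,0.003,0,0,0],[0.01,0,0,0.002,0,0,0],[0.01,0,0,0.002,0,0,0],[0.01,0,0,0,0,0,0],[0.01,0,0,0,0,0,0]]'; python3 go.py; python3 -m handwheel '[[0.045,0,0,0,0,0,0],[0.045,0,0,0,0,0,0],[0.045,0,0,0,0,0,0],[0.045,0,0,-0.02,0,0,0],[0.045,0,0,-0.03,0,0,0],[0.045,0,0,-0.04,0,0,0],[0.045,-0.04,0.04,0,0,0,0],[0.045,-0.04,0.04,0,0,0,0],[0.045,-0.04,0.04,0,0,0,0],[0.045,-0.04,0.04,0,0,0,0],[0.045,-0.03,0.03,0,0,0,0],[0.045,0,0,0,0,0,0]]'; python3 -m handwheel '[[0.045,0,0,0,0,0,0],[0.045,0,0,0,0,0,0]]'; python3 go.py; python3 - <<'E'
from h import *
a=grab('top','t9')[230:350,240:400]; grab('side','s9')
cv2.imwrite('pics/c9.png',np.hstack([cv2.resize(a,(640,480),interpolation=2)]))
E
```

```text
time: 58.6
position: [0.5635, -0.0517, 0.111]
tool_rot: [-3.06, -0.712, 0.0]
ft_force: [-0.2, 0.7, -1.9]
grip_width: 0.266
grip_force: 25.0
t 58.6 pos [ 0.5635 -0.0517  0.111 ] z [-1.e-04  0.e+00 -1.e+00] w 0.0231 gf 25.0 F [-0.2  0.7 -1.9]
time: 60.1
position: [0.4745, -0.3108, 0.201]
tool_rot: [3.061, 0.699, -0.002]
ft_force: [0.0, 1.0, -0.6]
grip_width: 0.518
grip_force: 0.0
time: 60.35
position: [0.4778, -0.3044, 0.2012]
tool_rot: [-3.059, -0.716, -0.001]
ft_force: [1.0, 0.5, 0.8]
grip_width: 0.517
grip_force: 0.0
t 60.35 pos [ 0.4778 -0.3044  0.2012] z [ 4.e-04  4.e-04 -1.e+00] w 0.0449 gf 0.0 F [1.  0.5 0.8]
```

View pics/c9.png

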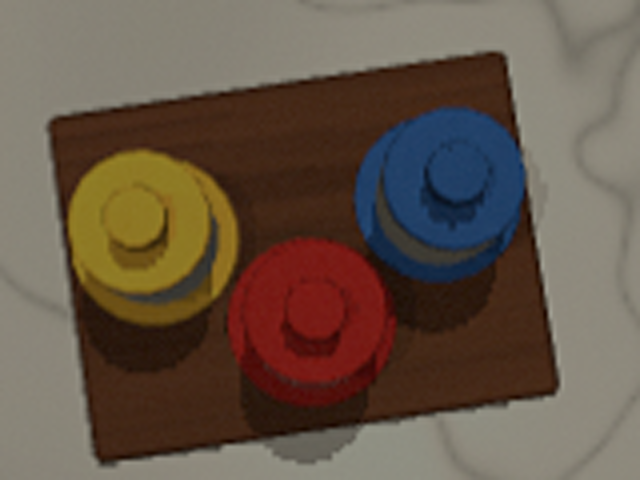

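View pics/s9.png

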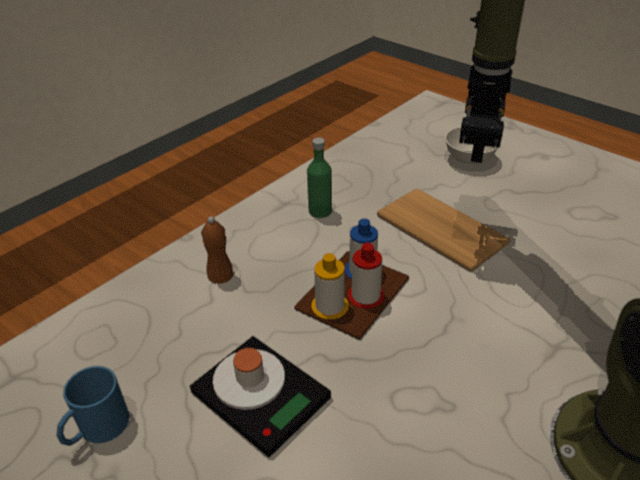

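Each canister is back on its own coaster: yellow (137,220), red (315,307) and blue (459,173), matching the starting view to within about 1–2 mm. The crock is centred on the pan, the bottle has not moved, and the arm touches nothing.

```bash
python3 -c "from bench import ctrl; print(ctrl.close_job())"
```

```text
the job is handed in; nothing more can be done
None
```

The job is handed in after about 60 s of robot time: by the last pictures the crock is centred on the scale's pan, each canister is upright on its own coaster, and the bottle has not moved; no verdict was reported.

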